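# Scan a printing block in the scanner's corner

## Robot

A 7-joint arm with a two-finger parallel gripper is mounted at the origin on the work surface. World frame = base frame: x ahead of the robot, y to its left, z up, the work surface at z = 0. Lengths are in m, angles in rad, forces in N, time in s.
With the tool pointing down it reaches from about 0.425 to 1.025 m from the base axis. Payload 3.6 kg.
Tool frame: the origin (TCP) lies midway between the tips of the shut fingers; the grasp point (between the pads) lies 19 mm behind it; z points along the fingers, y is the line along which they close (so a half turn about z gives the same grasp; the last joint's range is limited). The gripper opens to 85 mm and grips with 20 to 120 N. Pads are 22 mm wide; open, the fingers measure 114 mm over their backs; the gripper's body (76 mm by 85 mm) begins 54 mm behind the grasp point. The pads swing forward as they close: fully open they stand 13 mm farther back than shut.
Start: joints at [1.151, 0.591, 0.048, 1.609, -0.033, 0.943, -0.034], TCP at [0.233, -0.687, 0.231] pointing down, gripper open.
Joint ranges: [-2.69, 2.69], [-0.47, 2.24], [-1.27, 1.36], [0.19, 2.51], [-1.53, 4.68], [0.08, 2.07], [-3.09, 3.09]. Speed limits (rad/s): [2.57, 2.57, 3.14, 3.14, 3.14, 3.14, 3.14].

## Interface

Orientations are given as [roll, pitch, yaw] about the fixed x, y, z axes, in that order (R = Rz(yaw) Ry(pitch) Rx(roll)).
In Python, from station import r, viewer, workorder gives the robot as it stands. The module is installed in compiled form; this text tells all that it offers.
- The arm moves only by the tool apply_moves, never from a script. Its argument "rows" is a list of rows, each an object with "translation": the shift along the tool's x, y, z normalised to -1 to 1, where 1 is 400 mm, a list of three; "turn": the turn, a rotation vector about the tool's x, y, z normalised to -1 to 1, where 1 is 180 degrees, a list of three; "claw": the opening, from 0 (shut) to 1 (fully open). A call has 1 to 20 rows; each row shifts and turns the commanded pose from where the row before left it, along the tool's axes as they then stand; what a row does not reach is not made up. A row lasts 1/8 s, in which the tool goes at most 62.5 mm and 10.7 degrees, less where a joint would pass 70% of its speed; a pose out of reach is approached as far as the arm can. A call with a number of a shift or a turn outside -1 to 1 is refused whole. A call with a gripper value outside its range is refused whole. The fingers move at their own pace and stop on an object; "newtons" is the grip in N (left out, the last holds). Time passes only in rows, so rows that do not move let the fingers close. It gives the time, the measured TCP pose, the force, the opening and the grip force at its end, in the units of the state.
- r.sense(): the state, without advancing time (a new reading comes with each control period).
- viewer.capture(name): name is "scene" or "top" or "wrist"; returns a dict with "color" (480x640x3 uint8, red, green, blue), "range_z" (480x640 float32, m along the optical axis (not along the pixel's ray), 0 where there is no reading), "fx", "fy", "cx", "cy" (pixels), "k1" (the pictures are not rectified: a ray, as slopes to the right and down, at radius r is drawn at 1 + k1 r^2 times it, then the intrinsics apply), "cam_to_world" (4x4, takes a point from camera to world coordinates); the wrist camera has in their place "tool_from_camera" (4x4, takes a point from camera to tool coordinates, whose origin is the TCP and whose axes are the flange's). Camera axes: x right, y down, z forward; pixel columns grow to the right and rows downward; lengths in m; the calibration is good to about 2 mm. A picture is of the moment at which its call begins: read the wrist's pose just before it.
- workorder.job_done(): hands the job in; it is judged then, once.
The state is a dict: "time": time; "joint_positions": joint angles; "dq": joint speeds; "effort": joint torques, N m; "tool_pos": TCP position; "tcp_rot": TCP orientation; "wrist_force": force on the tool from outside, world axes, zero at the start; "wrist_torque": the same for the moment, N m; "finger_gap": opening from 0.0 (shut) to 1.0 (fully open); "finger_force": force on a finger pad.
Only numpy, scipy, OpenCV 4.12 (cv2) and the standard library are available. Lean on these libraries where they do the work, as an engineer would, in place of code of your own. Each camera call takes 0.05 s, during which the arm holds its last target. There are 200 camera calls.

## Task

Start the block scanner from its console: press the three keys fully down one at a time, first the key next to the little window, then the middle key, then the one farthest from the window. Only then pick up the wooden printing block by its grip bar, lay it flat on the scanner's glass and press it firmly into the corner so that its long side lies flush along the long fence and its end touches the short fence at the same time. The program finishes while the robot is still gripping the block and pressing it against both fences; leave the jars and the spray bottle alone.

Things in the scene. Friction and masses are not known exactly. Their poses are not given: they have to be found in the camera images.
- scanner: a low grey flat-bed scanner, fixed, 220 mm along x, 260 mm along y, its slippery glass 40 mm above the bench; origin at the centre of its underside. Aluminium fences on it: the long fence at the +x edge (inner face x = +93 mm), the short fence at the +y edge (inner face y = +113 mm). The block pressed home has its origin at x +58, y +58, z +40 mm here, its y along this y
- long_fence: the polished, slippery aluminium fence along the scanner's +x edge, 260 mm long in y, 15 mm thick, 14 mm above the glass; origin on its centre line, 2 mm above the glass. Fixed to the scanner
- short_fence: the polished, slippery aluminium fence along the scanner's +y edge, 205 mm long in x, 15 mm thick, 14 mm above the glass; origin on its centre line, 2 mm above the glass. Fixed to the scanner
- corner (a point): the inner corner where the two fences meet, at the height of the glass; both fences' inner faces pass through it. Its axes are the scanner's
- block: a loose wooden printing block, 0.2 to 0.45 kg, lying flat on the bench: a pale base 70 mm along x, 110 mm along y and 22 mm high with a dark grip bar along its middle, 18 mm wide (x), 70 mm long (y), its top 60 mm above the underside. Origin at the centre of the underside, z up. Grip the bar across its 18 mm width from above
- console: a black key console fixed to the bench, 180 mm along x, 70 mm along y, 36 mm high; origin at the centre of its underside. A small green glass window lies on its top at the +x end; three keys in grey collars stand in a row along x, at x = +32, -18 and -68 mm. It stands left or right of the scanner, the block on the other side
- key1 (a joint): a round off-white push key, 26 mm across, on the black console; the one next to the window. Value 0 = up, 0.006 = fully down (6 mm travel, spring, about 4 N when fully down, comes up by itself)
- key2 (a joint): a round off-white push key, 26 mm across, on the black console; the middle one. Value 0 = up, 0.006 = fully down (6 mm travel, spring, about 4 N when fully down, comes up by itself)
- key3 (a joint): a round off-white push key, 26 mm across, on the black console; the one farthest from the window. Value 0 = up, 0.006 = fully down (6 mm travel, spring, about 4 N when fully down, comes up by itself)
- key1_top (a point): centre of the top face of key 1, 58 mm above the bench when up
- key2_top (a point): centre of the top face of key 2, 58 mm above the bench when up
- key3_top (a point): centre of the top face of key 3, 58 mm above the bench when up
- jar_tall: a lidded amber glass jar, 66 mm across, 85 mm high, standing on the bench; origin at the centre of its underside. A bystander
- jar_squat: a lidded clear glass jar, 80 mm across, 60 mm high, standing on the bench; origin at the centre of its underside. A bystander
- sprayer: a white spray bottle with a blue trigger head, 72 mm across, 183 mm high, standing on the bench; origin at the centre of its underside. A bystander
Not all that is in view belongs to the job. What is shaped like the console but orange or purple is not meant.

How it is judged:
On the way, in this order (a step that is already met when the one before it is completed fails the run):
1. key 1 (next to the window) is pressed fully down while the other two are up and the block has not yet been moved (value of joint key1 above 0.0045 m and value of joint each of key2, key3 below 0.002 m and distance of block from where it was at the start of the episode below 0.03 m), for 0.02 s.
2. key 2 (middle) is pressed fully down while the other two are up and the block has not yet been moved (value of joint key2 above 0.0045 m and value of joint each of key1, key3 below 0.002 m and distance of block from where it was at the start of the episode below 0.03 m), for 0.02 s.
3. key 3 (farthest from the window) is pressed fully down while the other two are up and the block has not yet been moved (value of joint key3 above 0.0045 m and value of joint each of key1, key2 below 0.002 m and distance of block from where it was at the start of the episode below 0.03 m), for 0.02 s.
4. the block is lifted clear of the bench by the fingers (height (world z) of block above 0.03 m and contact force between block and the fingers above 1 N and horizontal distance between block and corner above 0.09 m), for 0.1 s.
At the end, for the whole second after the job is handed in: The block lies flat on the glass (tilt < 0.05 rad, height within 4 mm), parallel to the scanner within 0.05 rad, centre within 4 mm of its home in the corner, at rest, pressing each fence with over 1 N while the fingers grip it with over 20 N in all; all keys up (contact force between block and long_fence above 1 N and contact force between block and short_fence above 1 N and contact force between block and the fingers above 20 N and angle between the y axis of block and the y axis of scanner, either way round below 0.05 rad and angle between block's own z axis and vertical below 0.05 rad and x of block in the frame of scanner between 0.054 and 0.062 m and y of block in the frame of scanner between 0.054 and 0.062 m and z of block in the frame of scanner between 0.036 and 0.044 m and linear speed of block below 0.02 m/s and value of joint each of key1, key2, key3 below 0.002 m); the arm keeps its last pose, push and grip.
It fails at once if the tall jar is shifted or tipped (distance of jar_tall from where it was at the start of the episode above 0.03 m or angle between jar_tall's own z axis and vertical above 0.4 rad).
It fails at once if the squat jar is shifted or tipped (distance of jar_squat from where it was at the start of the episode above 0.03 m or angle between jar_squat's own z axis and vertical above 0.4 rad).
It fails at once if the spray bottle is shifted or tipped (distance of sprayer from where it was at the start of the episode above 0.03 m or angle between sprayer's own z axis and vertical above 0.4 rad).
It fails at once if two keys are pressed down at once (value of joint each of key1, key2 above 0.003 m or value of joint each of key1, key3 above 0.003 m or value of joint each of key2, key3 above 0.003 m).
It also fails if it takes over 64 s, if anything falls off the work surface, if the arm or the gripper's body presses on something with over 40 N, if the wrist force passes 120 N, or if a joint passes its speed limit or range.

## Working session

There is one attempt and no reset: what is moved stays moved. The work goes in short steps, Python scripts to look and compute and a tool call to move; the robot and the scene stay as the last step left them, time stands still between calls to the robot, and variables do not carry over. Pictures are saved under pics/ and viewed, at most 10 in all, crops included, and the job is handed in when it is done.

Besides the shell and the picture viewer there is one more tool, called after "Emit:" in YAML: its name, and indented under it one key for each argument. apply_moves: Moves the arm, as the interface text tells. Its arguments: {"type":"object","properties":{"rows":{"type":"array","items":{"type":"object","properties":{"translation":{"type":"array","items":{"type":"number","minimum":-1,"maximum":1}},"turn":{"type":"array","items":{"type":"number","minimum":-1,"maximum":1}},"claw":{"type":"number"}}}},"newtons":{"type":"number"}},"required":["rows"]}

```bash
mkdir -p pics
cat > h.py <<'E'
import numpy as np, cv2, pickle
from station import r, viewer, workorder
from scipy.spatial.transform import Rotation as R
def world(c,u,v,z=None):
    """pixels -> world points; on plane z if given, else by depth"""
    u=np.atleast_1d(u).astype(float);v=np.atleast_1d(v).astype(float)
    xd=(u-c['cx'])/c['fx'];yd=(v-c['cy'])/c['fy'];x,y=xd.copy(),yd.copy()
    for _ in range(10):
        s=1+c['k1']*(x*x+y*y);x=xd/s;y=yd/s
    d=np.stack([x,y,np.ones_like(x)],1);T=c['T']
    if z is None:
        Z=c['range_z'][v.astype(int),u.astype(int)];return (d*Z[:,None])@T[:3,:3].T+T[:3,3]
    w=d@T[:3,:3].T;return T[:3,3]+w*((z-T[2,3])/w[:,2])[:,None]
def cap(n):
    s=r.sense();c=viewer.capture(n)
    if n=='wrist':
        T=np.eye(4);T[:3,:3]=R.from_euler('xyz',s['tcp_rot']).as_matrix();T[:3,3]=s['tool_pos'];c['T']=T@c['tool_from_camera']
    else: c['T']=np.array(c['cam_to_world'])
    return c
def save(c,f): cv2.imwrite('pics/'+f,c['color'][:,:,::-1])
E
python3 - <<'E'
from h import *
print(r.sense())
for n in('scene','top'):
    c=cap(n);save(c,n+'1.png');pickle.dump(c,open(n+'.pkl','wb'));print(n,c['T'].round(3).tolist(),c['fx'],c['k1'])
E
```

```text
{'time': 0.0, 'joint_positions': array([ 1.1504914 ,  0.59212895,  0.04829131,  1.60984824, -0.03329336,
        0.94271145, -0.03371359]), 'dq': array([ 0.00030926, -0.00171079,  0.00163418, -0.00080874, -0.0006305 ,
       -0.00112541, -0.00089512]), 'effort': array([-2.08092451e-04, -5.48691666e+01,  1.54614553e+00, -1.98125660e+01,
        9.23162908e-03,  8.57525272e-03, -2.32843590e-06]), 'tool_pos': array([ 0.23247634, -0.68582471,  0.23012395]), 'tcp_rot': array([-3.13930485e+00,  1.29902832e-04,  3.26882315e-01]), 'wrist_force': array([-0.06262434, -0.00293336,  0.3292079 ]), 'wrist_torque': array([-0.04150099,  0.02050578,  0.01894461]), 'finger_force': 0.0, 'finger_gap': 0.9975493414905856}
scene [[-0.252, 0.532, -0.808, 1.335], [0.968, 0.142, -0.208, 0.199], [0.004, -0.835, -0.551, 0.629], [0.0, 0.0, 0.0, 1.0]] 438.2282861483166 -0.005411186762478106
top [[0.022, -0.977, 0.211, 0.286], [-1.0, -0.021, 0.008, -0.016], [-0.004, -0.211, -0.977, 1.057], [0.0, 0.0, 0.0, 1.0]] 524.7200207969535 -0.1390275051596799
```

View pics/top1.png

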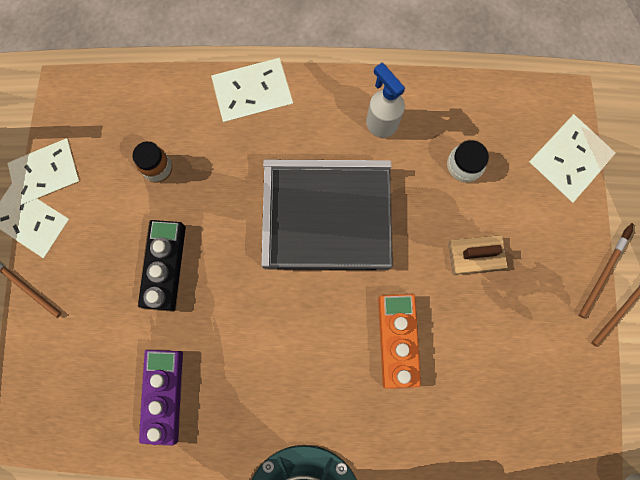

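View pics/scene1.png

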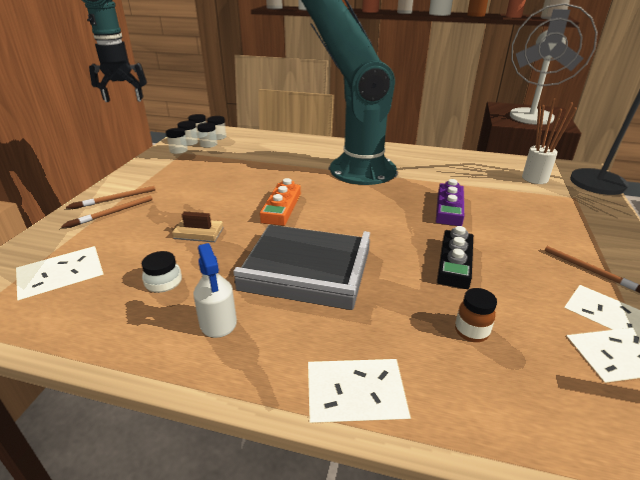

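Candidates in the top view: black console (160,265), purple (160,395), orange (400,340). The black one is right, with its window at (163,231), so key1 is (160,247), key2 (157,271) and key3 (153,297). The block is at (480,255). The scanner is at (328,215), with its long fence along the top edge (world +x) and its short fence on the left (+y). Now I'll measure these and check with a close crop.

Run:
```python
from h import *
c=pickle.load(open('top.pkl','rb'));im=c['color'];hsv=cv2.cvtColor(im,cv2.COLOR_RGB2HSV)
# keys
m=((hsv[...,1]<60)&(hsv[...,2]>190)).astype(np.uint8);m[:, :135]=0;m[:,190:]=0;m[:215]=0;m[320:]=0
n,l,st,ce=cv2.connectedComponentsWithStats(m)
for i in range(1,n):
    if st[i,4]>30: print('key',ce[i].round(1),st[i],world(c,*ce[i],.058).round(4),world(c,*ce[i]).round(4))
# window
m=cv2.inRange(hsv,(50,60,40),(85,255,200));m[:,:140]=0;m[:,190:]=0;m[:215]=0;m[245:]=0
v,u=np.nonzero(m);print('win',u.mean(),v.mean(),world(c,u.mean(),v.mean(),.037))
# height map
V,U=np.mgrid[0:480,0:640];P=world(c,U.ravel(),V.ravel()).reshape(480,640,3)
def rect(mask,name,z):
    mask=mask.astype(np.uint8);n,l,st,ce=cv2.connectedComponentsWithStats(mask);i=1+st[1:,4].argmax()
    v,u=np.nonzero(l==i);p=world(c,u,v,z)[:,:2];q=P[v,u]
    print(name,st[i],np.median(q[:,2]),[np.round(a,4) for a in cv2.minAreaRect((p*1000).astype(np.float32))])
z=P[...,2]
box=lambda a,b,cc,d:(U>a)&(U<b)&(V>cc)&(V<d)
rect(box(425,520,225,285)&(z>.014)&(z<.03),'base',.022)
rect(box(425,520,225,285)&(z>.045),'bar',.06)
rect(box(250,405,150,280)&(z>.033)&(z<.046),'glass',.04)
rect(box(250,405,150,280)&(z>.048),'fence',.054)
rect(box(250,405,150,280)&(z>.033),'scanner',.04)
rect(box(130,200,210,320)&(z>.03)&(z<.045),'console',.036)
for nm,b in dict(tall=(125,195,135,190),squat=(440,500,135,185),spray=(360,410,60,140)).items():
    q=P[box(*b)&(z>.03)];print(nm,q.min(0).round(3),q.max(0).round(3))
b=np.hstack([cv2.resize(im[215:315,130:210],(480,600)),cv2.resize(im[225:285,440:520],(320,240)).repeat(1,0) if 0 else cv2.copyMakeBorder(cv2.resize(im[225:285,440:520],(320,240)),0,360,0,0,0)])
cv2.imwrite('pics/crop.png',b[...,::-1])
```

```text
key [157.6 245.9] [153 241  10  11  99] [[0.4874 0.2993 0.058 ]] [[0.4878 0.3    0.0559]]
key [154.8 270.7] [149 265  12  12 109] [[0.4379 0.3009 0.058 ]] [[0.4382 0.3015 0.0561]]
key [151.5 296.3] [146 291  12  12 111] [[0.3877 0.3035 0.058 ]] [[0.3879 0.3042 0.0557]]
win 163.51445086705203 230.30346820809248 [[0.52416505 0.29651663 0.037     ]]
base [ 451  235   57   39 1412] 0.0212300951453126 [array([ 492.0634, -343.1678]), array([ 69.6667, 112.9852]), np.float64(6.926)]
bar [466 245  36  13 322] 0.05875144654651854 [array([ 491.1081, -341.9563]), array([18.6496, 72.4957]), np.float64(7.4299)]
glass [  262   167   131   101 11960] 0.039593372589876163 [array([559.7207, -34.1685]), array([208.4505, 256.978 ]), np.float64(0.9947)]
fence [ 261  159  130  108 1768] 0.05340435255971421 [array([566.0976, -33.3186]), array([219.9788, 258.632 ]), np.float64(1.4582)]
scanner [  261   159   132   109 13825] 0.03996753768643857 [array([568.6602, -33.1159]), array([225.3993, 262.2428]), np.float64(1.2109)]
console [ 138  220   44   91 1999] 0.03597067396921805 [array([454.9945, 298.4536]), array([ 71.5103, 180.2722]), np.float64(87.4666)]
tall [ 0.286 -0.016  0.03 ] [0.698 0.362 1.057]
squat [ 0.286 -0.364  0.03 ] [ 0.725 -0.016  1.057]
spray [ 0.286 -0.185  0.03 ] [ 0.825 -0.016  1.057]
```

View pics/crop.png

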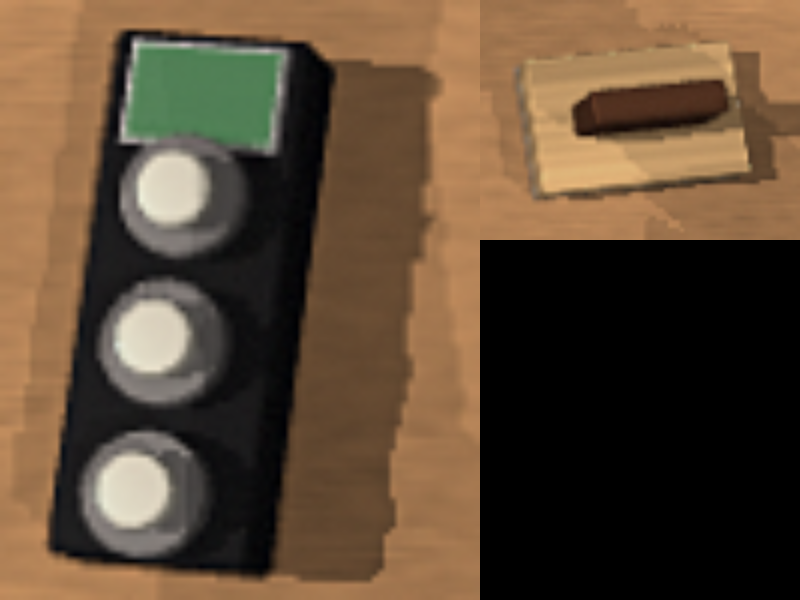

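The crop confirms the black console, with its green window beside the top key, and the wooden block with its dark bar. Spacing and sizes match: keys 50 mm apart, base 70x113, bar 18.6x72, window toward +x. I'll turn the tool to the block's yaw (about 97°) and look from above on the way.

Emit:
apply_moves:
  rows:
    - {"turn": [0,0,-0.0545],"claw": 1}
    - {"turn": [0,0,-0.0545]}
    - {"turn": [0,0,-0.0545]}
    - {"turn": [0,0,-0.0545]}
    - {"turn": [0,0,-0.0545]}
    - {"turn": [0,0,-0.0545]}
    - {"turn": [0,0,-0.0545]}
    - {"turn": [0,0,-0.0545]}
    - {"translation": [0.096,0.094,0]}
    - {"translation": [0.096,0.094,0]}
    - {"translation": [0.096,0.094,0]}
    - {"translation": [0.096,0.094,0]}
    - {"translation": [0.096,0.094,0]}
    - {"translation": [0.096,0.094,0]}
    - {"translation": [0.096,0.094,0]}
    - {"translation": [0.096,0.094,0]}
    - {}
    - {}

```text
validation failed for argument at $.ro...
```

Run:
```python
from h import *
c=cap('wrist');save(c,'w1.png');pickle.dump(c,open('w1.pkl','wb'));print(c['T'].round(3).tolist(),c['fx'],c['k1'])
s=r.sense();print(s['tool_pos'],s['tcp_rot'],s['joint_positions'])
```

```text
[[0.321, -0.906, -0.275, 0.302], [-0.947, -0.308, -0.091, -0.663], [-0.003, 0.289, -0.957, 0.373], [0.0, 0.0, 0.0, 1.0]] 336.6838167108889 -0.043620440947541084
[ 0.23256747 -0.68600775  0.23041203] [-3.13984687e+00  9.07527347e-05  3.26941806e-01] [ 1.15047151  0.59190179  0.04829552  1.60951665 -0.03329718  0.94272671
 -0.03367712]
```

View pics/w1.png

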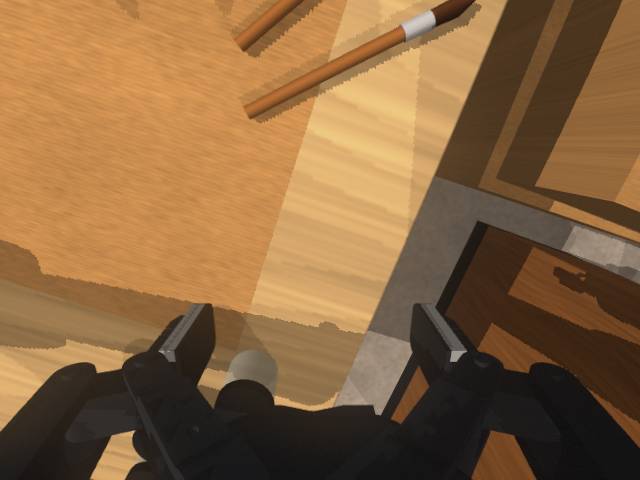

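The move was refused, probably because every row must carry all the fields. The wrist picture was therefore taken at the start pose and shows only the bench edge and the open fingers. I'll resend with full rows.

Emit:
apply_moves:
  rows:
    - {"translation": [0,0,0],"turn": [0,0,-0.0545],"claw": 1}
    - {"translation": [0,0,0],"turn": [0,0,-0.0545],"claw": 1}
    - {"translation": [0,0,0],"turn": [0,0,-0.0545],"claw": 1}
    - {"translation": [0,0,0],"turn": [0,0,-0.0545],"claw": 1}
    - {"translation": [0,0,0],"turn": [0,0,-0.0545],"claw": 1}
    - {"translation": [0,0,0],"turn": [0,0,-0.0545],"claw": 1}
    - {"translation": [0,0,0],"turn": [0,0,-0.0545],"claw": 1}
    - {"translation": [0,0,0],"turn": [0,0,-0.0545],"claw": 1}
    - {"translation": [0.096,0.094,0],"turn": [0,0,0],"claw": 1}
    - {"translation": [0.096,0.094,0],"turn": [0,0,0],"claw": 1}
    - {"translation": [0.096,0.094,0],"turn": [0,0,0],"claw": 1}
    - {"translation": [0.096,0.094,0],"turn": [0,0,0],"claw": 1}
    - {"translation": [0.096,0.094,0],"turn": [0,0,0],"claw": 1}
    - {"translation": [0.096,0.094,0],"turn": [0,0,0],"claw": 1}
    - {"translation": [0.096,0.094,0],"turn": [0,0,0],"claw": 1}
    - {"translation": [0.08,0.094,0],"turn": [0,0,0],"claw": 1}
    - {"translation": [0,0,0],"turn": [0,0,0],"claw": 1}
    - {"translation": [0,0,0],"turn": [0,0,0],"claw": 1}
  newtons: 60

```text
time: 2.4
tool_pos: [0.4929, -0.3507, 0.231]
tcp_rot: [-3.14, 0.0, 1.697]
wrist_force: [-0.3, -0.5, -0.6]
finger_gap: 0.999
finger_force: 0.0
```

Run:
```python
from h import *
c=cap('wrist');save(c,'w2.png');pickle.dump(c,open('w2.pkl','wb'));print(c['T'].round(3).tolist())
s=r.sense();print(s['time'],s['tool_pos'],s['tcp_rot'],s['joint_positions'])
```

```text
[[0.992, 0.121, 0.035, 0.483], [0.126, -0.95, -0.287, -0.278], [-0.001, 0.289, -0.957, 0.374], [0.0, 0.0, 0.0, 1.0]]
2.45 [ 0.49225863 -0.35163413  0.23094407] [-3.14016232e+00  3.15976479e-04  1.69485188e+00] [ 0.80797667  0.46182375 -0.36210313  1.87555612  0.21447454  0.84294769
  0.46101082]
```

View pics/w2.png

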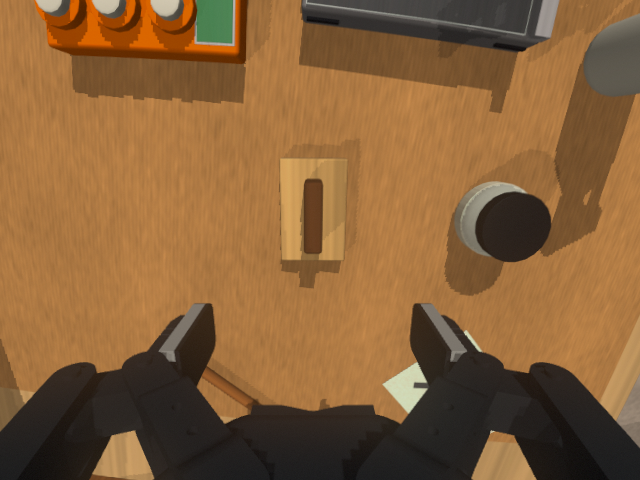

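The wrist view shows the block upright in the picture at (313,210) with its bar at (313,216). The squat jar is right at (505,222), the scanner above and the orange console upper left. Next I'll measure the block and jar, and the scanner's fence edges from the top view.

Run:
```python
from h import *
c=pickle.load(open('w2.pkl','rb'));V,U=np.mgrid[0:480,0:640];P=world(c,U.ravel(),V.ravel()).reshape(480,640,3)
z=P[...,2];box=lambda a,b,cc,d:(U>a)&(U<b)&(V>cc)&(V<d)&(c['range_z']>0)
def rect(m,name,zz):
    n,l,st,ce=cv2.connectedComponentsWithStats(m.astype(np.uint8));i=1+st[1:,4].argmax()
    v,u=np.nonzero(l==i);p=world(c,u,v,zz)[:,:2];q=P[v,u]
    print(name,st[i],np.median(q[:,2]).round(4),[np.round(a,4) for a in cv2.minAreaRect((p*1000).astype(np.float32))],p.mean(0))
rect(box(260,370,140,285)&(z>.016)&(z<.03),'base',.022)
rect(box(260,370,140,285)&(z>.05),'bar',.06)
rect(box(440,570,160,300)&(z>.045),'squat',.06)
# top: fence inner edges by height threshold
c=pickle.load(open('top.pkl','rb'));P=world(c,U.ravel(),V.ravel()).reshape(480,640,3);z=P[...,2]
f=cv2.fitLine
rows=[]
for u in range(285,385,5):
    v=np.nonzero(z[:,u]>.0475);v=[k for k in v[0] if 155<k<185]; 
    if v: rows.append([u,max(v)+.5,min(v)-.5])
rows=np.array(rows);pi=world(c,rows[:,0],rows[:,1],.047);po=world(c,rows[:,0],rows[:,2],.054)
print('long inner',pi[:,0].round(4),np.polyfit(pi[:,1],pi[:,0],1));print('outer',np.polyfit(po[:,1],po[:,0],1))
rows=[]
for v in range(180,262,4):
    u=[k for k in np.nonzero(z[v]>.0475)[0] if 255<k<285]
    if u: rows.append([v,max(u)+.5,min(u)-.5])
rows=np.array(rows);pi=world(c,rows[:,1],rows[:,0],.054);po=world(c,rows[:,2],rows[:,0],.054)
print('short inner',pi[:,1].round(4),np.polyfit(pi[:,0],pi[:,1],1));print('outer',np.polyfit(po[:,0],po[:,1],1))
```

```text
base [ 280  158   68  102 5269] 0.0221 [array([ 492.1696, -345.2005]), array([ 69.7077, 108.6357]), np.float64(6.8623)] [ 0.49163817 -0.34110947]
bar [ 304  181   20   72 1357] 0.0599 [array([ 492.2008, -344.5359]), array([17.5835, 68.8427]), np.float64(6.8359)] [ 0.49188854 -0.34384494]
squat [ 475  191   76   71 4139] 0.0601 [array([ 686.4141, -327.7974]), array([69.5209, 74.7294]), np.float64(58.6539)] [ 0.68603651 -0.32778024]
long inner [0.6606 0.6586 0.6588 0.659  0.6614 0.6594 0.6596 0.662  0.6601 0.6603
 0.6476 0.6607 0.6588 0.6612 0.6615 0.6617 0.6598 0.6622 0.6625 0.6627] [-0.01284005  0.65937352]
outer [-0.02239353  0.67418901]
short inner [0.0796 0.0812 0.0809 0.0805 0.0802 0.0798 0.0795 0.0792 0.0709 0.0785
 0.0782 0.0798 0.0795 0.0792 0.0788 0.0785 0.0782 0.0779 0.0776 0.0773
 0.0789] [0.01442522 0.0708949 ]
outer [0.02938891 0.07907995]
```

Emit:
apply_moves:
  rows:
    - {"translation": [0.1347,0.01575,0],"turn": [0,0,0],"claw": 0}
    - {"translation": [0.1347,0.01575,0],"turn": [0,0,0],"claw": 0}
    - {"translation": [0.1347,0.01575,0],"turn": [0,0,0],"claw": 0}
    - {"translation": [0.1347,0.01575,0],"turn": [0,0,0],"claw": 0}
    - {"translation": [0.1347,0.01575,0],"turn": [0,0,0],"claw": 0}
    - {"translation": [0.1347,0.01575,0],"turn": [0,0,0],"claw": 0}
    - {"translation": [0.1347,0.01575,0],"turn": [0,0,0],"claw": 0}
    - {"translation": [0.1347,0.01575,0],"turn": [0,0,0],"claw": 0}
    - {"translation": [0.1347,0.01575,0],"turn": [0,0,0],"claw": 0}
    - {"translation": [0.1347,0.01575,0],"turn": [0,0,0],"claw": 0}
    - {"translation": [0.1347,0.01575,0],"turn": [0,0,0],"claw": 0}
    - {"translation": [0.1347,0.01575,0],"turn": [0,0,0],"claw": 0}
    - {"translation": [0,0,0.0975],"turn": [0,0,0],"claw": 0}
    - {"translation": [0,0,0.0975],"turn": [0,0,0],"claw": 0}
    - {"translation": [0,0,0.0975],"turn": [0,0,0],"claw": 0}
    - {"translation": [0,0,0.08],"turn": [0,0,0],"claw": 0}
    - {"translation": [0,0,0],"turn": [0,0,0],"claw": 0}
    - {"translation": [0,0,0],"turn": [0,0,0],"claw": 0}

```text
time: 4.7
tool_pos: [0.4885, 0.3, 0.0831]
tcp_rot: [3.14, -0.0, 1.695]
wrist_force: [1.4, 0.2, 0.6]
finger_gap: -0.001
finger_force: 0.0
```

Run:
```python
from h import *
s=r.sense();c=cap('wrist');save(c,'w3.png');print(s['time'],s['tool_pos'],s['tcp_rot'],s['finger_gap'],s['wrist_force'])
hsv=cv2.cvtColor(c['color'],cv2.COLOR_RGB2HSV)
m=((hsv[...,1]<60)&(hsv[...,2]>190)).astype(np.uint8)
n,l,st,ce=cv2.connectedComponentsWithStats(m)
for i in range(1,n):
    if st[i,4]>150: print(ce[i].round(1),st[i],world(c,*ce[i],.058).round(4))
```

```text
4.7 [0.48851005 0.29998047 0.08313121] [ 3.14029856e+00 -2.50780972e-04  1.69472657e+00] -0.0012190009115274874 [1.4436538  0.17837184 0.59995666]
[591.7 203.8] [560 194  74  26 825] [[0.6264 0.3626 0.058 ]]
[125.5 255. ] [ 104  231   44   48 1554] [[0.3871 0.3046 0.058 ]]
[379.3 270.8] [343 237  64  89 431] [[0.5225 0.3126 0.058 ]]
[217.5 270.3] [ 195  247   45   47 1582] [[0.4366 0.3021 0.058 ]]
[308.4 279.7] [ 287  262   45   39 1086] [[0.4855 0.3028 0.058 ]]
[631.4 447. ] [ 618  402   22   78 1168] [[0.7214 0.2055 0.058 ]]
```

View pics/w3.png

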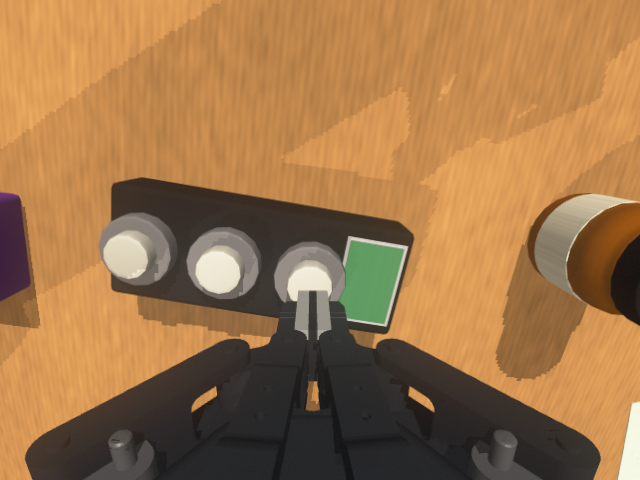

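The wrist view has the closed fingertips over key 1 at (312,300), beside the green window. The two views agree on the key positions to within 1–2 mm. Pressing key 1.

Emit:
apply_moves:
  rows:
    - {"translation": [0,-0.004,0.045],"turn": [0,0,0],"claw": 0}
    - {"translation": [0,0,0.015],"turn": [0,0,0],"claw": 0}
    - {"translation": [0,0,0.015],"turn": [0,0,0],"claw": 0}
    - {"translation": [0,0,0],"turn": [0,0,0],"claw": 0}
    - {"translation": [0,0,0],"turn": [0,0,0],"claw": 0}

```text
time: 5.38
tool_pos: [0.4853, 0.2997, 0.0523]
tcp_rot: [-3.141, 0.001, 1.697]
wrist_force: [-0.6, -2.2, 3.8]
finger_gap: -0.002
finger_force: 1.9
```

Emit:
apply_moves:
  rows:
    - {"translation": [0,0,0.005],"turn": [0,0,0],"claw": 0}
    - {"translation": [0,0,0],"turn": [0,0,0],"claw": 0}
    - {"translation": [0,0,0],"turn": [0,0,0],"claw": 0}

```text
time: 5.75
tool_pos: [0.4854, 0.2998, 0.0519]
tcp_rot: [3.142, 0.002, 1.697]
wrist_force: [-5.2, -3.8, 17.1]
finger_gap: -0.001
finger_force: 8.4
```

Key 1 bottomed out: z 51.9 mm, 17 N. Now up, across to key 2 and down.

Emit:
apply_moves:
  rows:
    - {"translation": [0,0,-0.075],"turn": [0,0,0],"claw": 0}
    - {"translation": [0,0,0],"turn": [0,0,0],"claw": 0}
    - {"translation": [0.02,-0.122,0],"turn": [0,0,0],"claw": 0}
    - {"translation": [0,0,0],"turn": [0,0,0],"claw": 0}
    - {"translation": [0,0,0],"turn": [0,0,0],"claw": 0}
    - {"translation": [0,0,0.04],"turn": [0,0,0],"claw": 0}
    - {"translation": [0,0,0.018],"turn": [0,0,0],"claw": 0}
    - {"translation": [0,0,0.017],"turn": [0,0,0],"claw": 0}
    - {"translation": [0,0,0],"turn": [0,0,0],"claw": 0}
    - {"translation": [0,0,0],"turn": [0,0,0],"claw": 0}

```text
time: 7.0
tool_pos: [0.4371, 0.3017, 0.0518]
tcp_rot: [3.14, 0.002, 1.696]
wrist_force: [-2.2, -3.7, 19.8]
finger_gap: -0.002
finger_force: 9.6
```

Key 2 bottomed out. Now key 3.

Emit:
apply_moves:
  rows:
    - {"translation": [0,0,-0.075],"turn": [0,0,0],"claw": 0}
    - {"translation": [0,0,0],"turn": [0,0,0],"claw": 0}
    - {"translation": [0.021,-0.122,0],"turn": [0,0,0],"claw": 0}
    - {"translation": [0,0,0],"turn": [0,0,0],"claw": 0}
    - {"translation": [0,0,0],"turn": [0,0,0],"claw": 0}
    - {"translation": [0,0,0.04],"turn": [0,0,0],"claw": 0}
    - {"translation": [0,0,0.018],"turn": [0,0,0],"claw": 0}
    - {"translation": [0,0,0.017],"turn": [0,0,0],"claw": 0}
    - {"translation": [0,0,0],"turn": [0,0,0],"claw": 0}
    - {"translation": [0,0,0],"turn": [0,0,0],"claw": 0}

```text
time: 8.25
tool_pos: [0.3876, 0.3039, 0.0517]
tcp_rot: [3.14, 0.002, 1.696]
wrist_force: [-1.7, -2.7, 21.6]
finger_gap: 0.002
finger_force: 10.7
```

Key 3 bottomed out. Rise and go over the block.

Emit:
apply_moves:
  rows:
    - {"translation": [0,0,-0.11],"turn": [0,0,0],"claw": 0}
    - {"translation": [0,0,-0.11],"turn": [0,0,0],"claw": 0}
    - {"translation": [0,0,-0.11],"turn": [0,0,0],"claw": 0}
    - {"translation": [-0.0155,0.124,0],"turn": [0,0,0],"claw": 0.9}
    - {"translation": [-0.0155,0.124,0],"turn": [0,0,0],"claw": 0.9}
    - {"translation": [-0.1342,-0.0158,0],"turn": [0,0,0],"claw": 0.9}
    - {"translation": [-0.1342,-0.0158,0],"turn": [0,0,0],"claw": 0.9}
    - {"translation": [-0.1342,-0.0158,0],"turn": [0,0,0],"claw": 0.9}
    - {"translation": [-0.1342,-0.0158,0],"turn": [0,0,0],"claw": 0.9}
    - {"translation": [-0.1342,-0.0158,0],"turn": [0,0,0],"claw": 0.9}
    - {"translation": [-0.1342,-0.0158,0],"turn": [0,0,0],"claw": 0.9}
    - {"translation": [-0.1342,-0.0158,0],"turn": [0,0,0],"claw": 0.9}
    - {"translation": [-0.1342,-0.0158,0],"turn": [0,0,0],"claw": 0.9}
    - {"translation": [-0.1342,-0.0158,0],"turn": [0,0,0],"claw": 0.9}
    - {"translation": [-0.1342,-0.0158,0],"turn": [0,0,0],"claw": 0.9}
    - {"translation": [-0.1342,-0.0158,0],"turn": [0,0,0],"claw": 0.9}
    - {"translation": [-0.1342,-0.0158,0],"turn": [0,0,0],"claw": 0.9}
    - {"translation": [0,0,0],"turn": [0,0,0],"claw": 0.9}
    - {"translation": [0,0,0],"turn": [0,0,0],"claw": 0.9}

```text
time: 10.62
tool_pos: [0.492, -0.3437, 0.1814]
tcp_rot: [-3.141, -0.001, 1.696]
wrist_force: [0.5, 0.6, -0.4]
finger_gap: 0.903
finger_force: 0.0
```

Emit:
apply_moves:
  rows:
    - {"translation": [0,0,0.1],"turn": [0,0,0],"claw": 0.9}
    - {"translation": [0,0,0.1],"turn": [0,0,0],"claw": 0.9}
    - {"translation": [0,0,0.1],"turn": [0,0,0],"claw": 0.9}
    - {"translation": [0,0,0.06],"turn": [0,0,0],"claw": 0.9}
    - {"translation": [0,0,0.023],"turn": [0,0,0],"claw": 0.9}
    - {"translation": [0,0,0],"turn": [0,0,0],"claw": 0.9}
    - {"translation": [0,0,0],"turn": [0,0,0],"claw": 0.9}
    - {"translation": [0,0,0],"turn": [0,0,0],"claw": 0}
    - {"translation": [0,0,0],"turn": [0,0,0],"claw": 0}
    - {"translation": [0,0,0],"turn": [0,0,0],"claw": 0}
    - {"translation": [0,0,0],"turn": [0,0,0],"claw": 0}
    - {"translation": [0,0,0],"turn": [0,0,0],"claw": 0}
    - {"translation": [0,0,0],"turn": [0,0,0],"claw": 0}
    - {"translation": [0,0,0],"turn": [0,0,0],"claw": 0}
  newtons: 80

```text
time: 12.38
tool_pos: [0.4927, -0.3444, 0.0295]
tcp_rot: [3.141, 0.001, 1.696]
wrist_force: [-0.8, -0.0, 5.0]
finger_gap: 0.197
finger_force: 79.2
```

The grip is on the bar: opening about 17 mm, 79 N. Lift, carry to about 15 mm short of home, turn to the scanner's yaw.

Emit:
apply_moves:
  rows:
    - {"translation": [0,0,-0.05],"turn": [0,0,0],"claw": 0}
    - {"translation": [0,0,-0.1],"turn": [0,0,0],"claw": 0}
    - {"translation": [0,0,-0.1],"turn": [0,0,0],"claw": 0}
    - {"translation": [0,0,0],"turn": [0,0,0],"claw": 0}
    - {"translation": [0.1206,0.0567,0],"turn": [0,0,0],"claw": 0}
    - {"translation": [0.1206,0.0567,0],"turn": [0,0,0],"claw": 0}
    - {"translation": [0.1206,0.0567,0],"turn": [0,0,0],"claw": 0}
    - {"translation": [0.1206,0.0567,0],"turn": [0,0,0],"claw": 0}
    - {"translation": [0.1206,0.0567,0],"turn": [0,0,0],"claw": 0}
    - {"translation": [0.1206,0.0567,0],"turn": [0,0,0],"claw": 0}
    - {"translation": [0.1206,0.0567,0],"turn": [0,0,0],"claw": 0}
    - {"translation": [0,0,0],"turn": [0,0,0.033],"claw": 0}
    - {"translation": [0,0,0],"turn": [0,0,0],"claw": 0}
    - {"translation": [0,0,0],"turn": [0,0,0],"claw": 0}

```text
time: 14.12
tool_pos: [0.6064, 0.0092, 0.1281]
tcp_rot: [-3.139, 0.001, 1.593]
wrist_force: [-0.1, -0.4, -3.3]
finger_gap: 0.195
finger_force: 78.6
```

Run:
```python
from h import *
s=r.sense();print(s['time'],s['tool_pos'],s['tcp_rot'],s['wrist_force'],s['wrist_torque'],s['finger_gap'])
c=cap('wrist');save(c,'w4.png');pickle.dump(c,open('w4.pkl','wb'))
c=cap('scene');cv2.imwrite('pics/s4.png',cv2.resize(c['color'][160:340,220:400],(600,600))[...,::-1])
```

```text
14.125 [0.60639526 0.00920135 0.12814868] [-3.13920055e+00  1.11693906e-03  1.59262678e+00] [-0.14827267 -0.40932823 -3.26805915] [ 0.03894597  0.01388143 -0.02210894] 0.19468336656939497
```

View pics/w4.png

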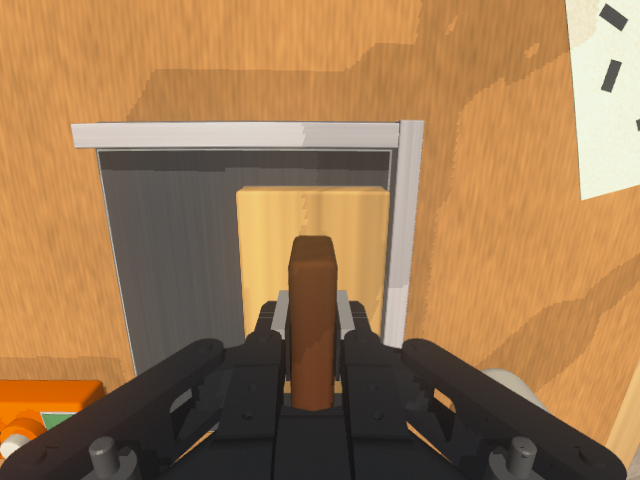

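The wrist view shows the block held square at (313,265), with the short fence along the top (v≈148) and the long fence on the right (u≈395). I'll measure fence and block lines here before lowering.

Run:
```python
from h import *
c=pickle.load(open('w4.pkl','rb'));V,U=np.mgrid[0:480,0:640];P=world(c,U.ravel(),V.ravel()).reshape(480,640,3);z=P[...,2]
g=cv2.cvtColor(c['color'],cv2.COLOR_RGB2GRAY).astype(int);hsv=cv2.cvtColor(c['color'],cv2.COLOR_RGB2HSV)
def fit(p,ax):
    x,y=(p[:,0],p[:,1]) if ax==0 else (p[:,1],p[:,0])
    for _ in range(3):
        k=np.polyfit(x,y,1);e=abs(np.polyval(k,x)-y);ok=e<max(.0012,np.median(e)*2);x,y=x[ok],y[ok]
    return k,len(x)
top=(z>.0485)&(z<.06)
u=np.arange(110,385,4);v=np.array([max([k for k in np.nonzero(top[:,i])[0] if 115<k<165],default=0) for i in u])
k1,n=fit(world(c,u[v>0],v[v>0]+.5,.054),0);print('short inner y=k*x+b',k1,n)
v=np.arange(160,330,4);u=np.array([min([k for k in np.nonzero(top[i])[0] if 380<k<430],default=0) for i in v])
k2,n=fit(world(c,u[u>0],v[u>0]-.0,.054),1);print('long inner x=k*y+b',k2,n)
wood=(z>.1)&(z<.135)&box if 0 else (z>.105)&(z<.135)&(hsv[...,1]>60)&(hsv[...,2]>150)
zt=np.median(z[200:225,250:380]);print('block top z',zt)
u=np.arange(250,380,4);v=np.array([min([k for k in np.nonzero(wood[:,i])[0] if 170<k<215],default=0) for i in u]);
k3,n=fit(world(c,u[v>0],v[v>0],zt),0);print('block end',k3,n)
v=np.arange(195,290,4);u=np.array([max([k for k in np.nonzero(wood[i])[0] if 370<k<400],default=0) for i in v])
k4,n=fit(world(c,u[u>0],v[u>0],zt),1);print('block side',k4,n)
t=c['T'];print('at tcp: short y',np.polyval(k1,.606),'long x',np.polyval(k2,.01),'end y',np.polyval(k3,.606),'side x',np.polyval(k4,.02))
```

```text
short inner y=k*x+b [0.01465071 0.07143141] 69
long inner x=k*y+b [-0.01905486  0.65809858] 43
block top z 0.12076408860538336
block end [0.01311239 0.0562565 ] 33
block side [-0.01796374  0.64021798] 24
at tcp: short y 0.08030974405641496 long x 0.6579080301788804 end y 0.06420260568925899 side x 0.6398587096670776
```

Block and scanner are parallel to within 0.002 rad, with gaps of 18 mm in x and 16 mm in y. The underside is about 59 mm above the glass. Lowering.

Emit:
apply_moves:
  rows:
    - {"translation": [0,0,0.06],"turn": [0,0,0],"claw": 0}
    - {"translation": [0,0,0.05],"turn": [0,0,0],"claw": 0}
    - {"translation": [0,0,0.03],"turn": [0,0,0],"claw": 0}
    - {"translation": [0,0,0.005],"turn": [0,0,0],"claw": 0}
    - {"translation": [0,0,0],"turn": [0,0,0],"claw": 0}
    - {"translation": [0,0,0],"turn": [0,0,0],"claw": 0}

```text
time: 14.98
tool_pos: [0.6082, 0.0109, 0.0718]
tcp_rot: [3.14, -0.0, 1.593]
wrist_force: [0.8, -0.5, -2.0]
finger_gap: 0.2
finger_force: 78.7
```

Emit:
apply_moves:
  rows:
    - {"translation": [0,0,0.006],"turn": [0,0,0],"claw": 0}
    - {"translation": [0,0,0.002],"turn": [0,0,0],"claw": 0}
    - {"translation": [0,0,0],"turn": [0,0,0],"claw": 0}
    - {"translation": [0,0,0],"turn": [0,0,0],"claw": 0}

```text
time: 15.48
tool_pos: [0.6083, 0.0108, 0.0695]
tcp_rot: [3.14, 0.001, 1.593]
wrist_force: [-1.6, -0.2, 6.6]
finger_gap: 0.198
finger_force: 79.9
```

On the glass with about 10 N of contact. Slide toward the corner.

Emit:
apply_moves:
  rows:
    - {"translation": [0.01,0.011,0],"turn": [0,0,0],"claw": 0}
    - {"translation": [0.01,0.011,0],"turn": [0,0,0],"claw": 0}
    - {"translation": [0.01,0.011,0],"turn": [0,0,0],"claw": 0}
    - {"translation": [0,0,0],"turn": [0,0,0],"claw": 0}
    - {"translation": [0,0,0],"turn": [0,0,0],"claw": 0}

```text
time: 16.1
tool_pos: [0.6221, 0.0233, 0.0696]
tcp_rot: [3.138, 0.0, 1.593]
wrist_force: [-0.3, -1.4, 5.9]
finger_gap: 0.201
finger_force: 79.9
```

Emit:
apply_moves:
  rows:
    - {"translation": [0.004,0,0],"turn": [0,0,0],"claw": 0}
    - {"translation": [0,0.005,0],"turn": [0,0,0],"claw": 0}
    - {"translation": [0,0,0],"turn": [0,0,0],"claw": 0}
    - {"translation": [0,0,0],"turn": [0,0,0],"claw": 0}

```text
time: 16.6
tool_pos: [0.6229, 0.024, 0.0696]
tcp_rot: [3.141, 0.001, 1.592]
wrist_force: [-0.8, -1.3, 7.9]
finger_gap: 0.197
finger_force: 80.2
```

Emit:
apply_moves:
  rows:
    - {"translation": [0.004,0,0],"turn": [0,0,0],"claw": 0}
    - {"translation": [0,0.004,0],"turn": [0,0,0],"claw": 0}
    - {"translation": [0,0,0],"turn": [0,0,0],"claw": 0}
    - {"translation": [0,0,0],"turn": [0,0,0],"claw": 0}

```text
time: 17.1
tool_pos: [0.6238, 0.0254, 0.0695]
tcp_rot: [-3.141, 0.002, 1.592]
wrist_force: [-3.4, -1.6, 9.0]
finger_gap: 0.198
finger_force: 80.4
```

Emit:
apply_moves:
  rows:
    - {"translation": [0.004,0,0],"turn": [0,0,0],"claw": 0}
    - {"translation": [0,0.003,0],"turn": [0,0,0],"claw": 0}
    - {"translation": [0,0,0],"turn": [0,0,0],"claw": 0}
    - {"translation": [0,0,0],"turn": [0,0,0],"claw": 0}

```text
time: 17.6
tool_pos: [0.6239, 0.0259, 0.0696]
tcp_rot: [-3.139, 0.003, 1.591]
wrist_force: [-6.1, -3.7, 11.3]
finger_gap: 0.196
finger_force: 80.8
```

Emit:
apply_moves:
  rows:
    - {"translation": [0.005,0,0],"turn": [0,0,0],"claw": 0}
    - {"translation": [0,0.003,0],"turn": [0,0,0],"claw": 0}
    - {"translation": [0,0,0],"turn": [0,0,0],"claw": 0}
    - {"translation": [0,0,0],"turn": [0,0,0],"claw": 0}

```text
time: 18.1
tool_pos: [0.6239, 0.0266, 0.0696]
tcp_rot: [-3.137, 0.005, 1.59]
wrist_force: [-8.4, -5.2, 14.3]
finger_gap: 0.202
finger_force: 81.3
```

Emit:
apply_moves:
  rows:
    - {"translation": [0.005,0,0],"turn": [0,0,0],"claw": 0}
    - {"translation": [0.004,0,0],"turn": [0,0,0],"claw": 0}
    - {"translation": [0,0,0],"turn": [0,0,0],"claw": 0}
    - {"translation": [0,0,0],"turn": [0,0,0],"claw": 0}

```text
time: 18.6
tool_pos: [0.6239, 0.0274, 0.0697]
tcp_rot: [-3.136, 0.008, 1.589]
wrist_force: [-6.9, -10.2, 15.2]
finger_gap: 0.198
finger_force: 81.3
```

Run:
```python
from h import *
s=r.sense();print(s['time'],s['tool_pos'],s['tcp_rot'],s['wrist_force'],s['wrist_torque'],s['finger_gap'])
c=cap('wrist');save(c,'w5.png');pickle.dump(c,open('w5.pkl','wb'))
```

```text
18.6 [0.62388284 0.02744454 0.06968141] [-3.1362769   0.00846639  1.5891975 ] [ -6.86562654 -10.18493908  15.18108868] [-1.38464369  1.28692568  0.0541    ] 0.19758207614938483
```

View pics/w5.png

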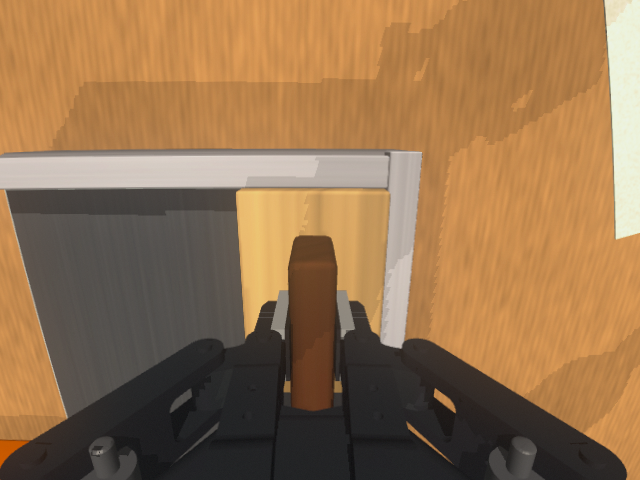

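Seated in the picture: the block's end meets the short fence at v≈189 and its side meets the long fence at u≈388. The fence reactions are about 7 N in x and 10 N in y. One small extra push in x, then settle and check it holds.

Emit:
apply_moves:
  rows:
    - {"translation": [0.001,0.003,0],"turn": [0,0,0],"claw": 0}
    - {"translation": [0,0,0],"turn": [0,0,0],"claw": 0}
    - {"translation": [0,0,0],"turn": [0,0,0],"claw": 0}
    - {"translation": [0,0,0],"turn": [0,0,0],"claw": 0}
    - {"translation": [0,0,0],"turn": [0,0,0],"claw": 0}
    - {"translation": [0,0,0],"turn": [0,0,0],"claw": 0}
    - {"translation": [0,0,0],"turn": [0,0,0],"claw": 0}
    - {"translation": [0,0,0],"turn": [0,0,0],"claw": 0}

```text
time: 19.65
tool_pos: [0.6239, 0.0274, 0.0697]
tcp_rot: [-3.134, 0.009, 1.589]
wrist_force: [-9.7, -8.9, 17.7]
finger_gap: 0.199
finger_force: 81.6
```

Run:
```python
from h import *
c=cap('wrist');V,U=np.mgrid[0:480,0:640];P=world(c,U.ravel(),V.ravel()).reshape(480,640,3)
m=np.zeros((480,640),bool);m[200:330,248:280]=1;m[200:235,345:380]=1
q=P[m];q=q[abs(q[:,2]-.062)<.006];A=np.c_[q[:,:2],np.ones(len(q))];k=np.linalg.lstsq(A,q[:,2],rcond=None)[0];print('block top tilt',k[:2],'z',np.median(q[:,2]))
hsv=cv2.cvtColor(c['color'],cv2.COLOR_RGB2HSV);w=(hsv[...,1]>80)&(hsv[...,2]>120)&(P[...,2]>.05)&(P[...,2]<.075)
v=np.array([min([j for j in np.nonzero(w[:,u])[0] if j>170],default=0) for u in range(245,380,5)]);p=world(c,np.arange(245,380,5),v,.062);k=np.polyfit(p[:,0],p[:,1],1);print('end yaw',k[0],'end y',np.median(p[:,1]))
s=r.sense();print(s['tool_pos'],s['wrist_force'],s['wrist_torque'],s['dq'].max())
```

```text
block top tilt [-0.00439656 -0.00232203] z 0.06240553943932914
end yaw 0.019399784509117574 end y 0.08167298274107357
[0.62394004 0.0274746  0.06970293] [-10.12186662  -9.85847047  17.71284772] [-1.40391953  1.6685394   0.02418922] 0.001255977395158987
```

The block lies flat (tilt 0.005 rad), parallel (0.019 rad against the scanner's 0.015–0.019) and at rest, with about 10 N into each fence. Handing in.

```bash
python3 -c "
from station import workorder
print(workorder.job_done())"
```

```text
the job is handed in; nothing more can be done
None
```

I pressed the three keys fully down in order, then handed in the job with the block gripped at about 80 N and held flat in the scanner corner at about 10 N against each fence; the hand-in returned no verdict.

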